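# Tip the lemon skip into the prep pan and cam it tight

### The job

Push the steel skip over by its wooden bar until both lemons have dropped into the pan, then ease the empty skip back upright by the bar without letting it fall onto its buffers. Then swing the brass cam lever on the post clockwise through its quarter turn, up to its stop, so that it hooks the skip and draws it tight against the post. Leave the pan where it is with the lemons in it, and leave everything else on the worktop alone.

Things in the scene. Friction and masses are not known exactly. Their poses are not given: they have to be found in the camera images.
- stand: Fixed walnut stand of the tipping skip: base 250 (x) by 225 (y) by 16 mm with two dark steel lugs; on its +y side a walnut post 150 mm wide, 38 mm thick (y = 83 to 121 mm), 202 mm high, carries the lock. Origin under the base, on the worktop; z up. The skip tips toward its -y; its -x side faces roughly to the robot. Its place varies and it is turned by up to 0.16 rad.
- skip (a joint): Angle of the skip about its level hinge along the stand's x. 0 = drawn tight to the post; about 0.067 = upright but loose, leaning on two springy rubber buffers (the start); grows as it tips to the stand's -y; 1.32 = fully tipped, on its stop. A sprung detent resists from 0.08 to 0.5, peak at 0.30 (about 1 N at the bar). Past about 0.4 it falls over; the lemons roll out beyond about 1.1.
- push_bar (a point): Middle of the skip's push bar: round dark wooden bar, 14 mm thick, 166 mm long along the stand's x, an arm at each end, free all round. It circles the hinge at 178 mm radius; from the hinge it leans (0.14 - skip angle) rad from upright toward the stand's +y. At the start 286 mm above the worktop; fully tipped 178 mm up, 165 mm to the -y side of the hinge.
- skip_hinge (a point): Fixed point on the skip's hinge axis, mid-length, 110 mm above the worktop; axes as the stand's. Coming back, the tipped skip takes about 0.2 N m to lift and a little more to pass the detent; from 0.30 rad down, detent and weight throw it at the post unless the bar is held on both sides (pinched lightly, or with at most 2 to 3 mm of play).
- lock_pin (a point): Upright brass pin, 8 mm thick, at the middle of the skip's back edge, which the cam's jaw hooks; this point is its top. The skip is an open steel tray 171 mm long (x), 158 mm wide at the mouth, 67 mm deep, front sloping out. With the skip tipped the pin stands up to about 230 mm above the worktop, 85 mm beside the bar: take the bar some 45 mm from its middle to clear it.
- cam (a joint): Angle of the brass cam lock on the post, clockwise from above. 0 = open, lever toward the stand's -x (the robot); 1.65 = closed, on its stop, lever toward the stand's +y. Starts at 0 to 0.25, stays where left. From 0.9 to 1.35 its spiral jaw draws the skip's pin in 7 mm against the buffers (up to 3.5 N at the knob). It catches the pin only if the skip is upright (under about 0.08).
- cam_axis (a point): Fixed point on the upright axis of the cam lock, at the height of its knob, 235 mm above the worktop, 120 mm to the stand's +y of the skip's hinge; axes as the stand's. A wall cabinet hangs over the back of the worktop: its underside is 460 mm up, its doors' front at world x = 0.57, their handles from 0.535; keep the wrist in front of it, also on the way in.
- cam_knob (a point): Middle of the upright brass knob at the end of the cam lever: 16 mm in diameter, its free part 24 mm high (z 226 to 249 mm above the worktop), 60 mm from the cam's axis. The lever under it is 13 mm wide with its top at 224 mm. Nothing stands higher than the lever near it but the push bar.
- pan: Open dark steel prep pan, 236 (x) by 176 (y) by 50 mm, 3 mm walls, loose, standing on the worktop close against the stand's -y side with its axes along the stand's. Origin: centre of its underside.
- lemon1_mid (a point): Centre of one lemon (55 by 75 mm), at first in the -x half of the skip.
- lemon2_mid (a point): Centre of the other lemon (52 by 72 mm), at first in the +x half of the skip. (A third lemon lies on the worktop and is not part of the job.)
- jigger: Brass double jigger, 44 mm wide, 91 mm high, standing on the worktop to the right; bystander, origin at its foot.
- citrus_press: Metal lemon press, 78 by 233 by 51 mm, lying on the worktop to the right; bystander, origin under its middle.
- pinch_bowl: Small speckled stoneware bowl, 70 mm wide, 31 mm high, on the worktop to the left; bystander, origin under its middle.
- matchbox: Small card matchbox, 36 by 56 by 16 mm, lying on the worktop to the left; bystander, origin under its middle.
There are look-alikes about, which are no part of the job. Leave any red look-alike of the part that bears lemon2_mid alone. Leave any blue look-alike of the part that bears lemon1_mid alone.

How it is judged:
By the outcome, as a careful person would: the job done as asked, in the order asked, and still so for the second after the job is handed in, with the robot touching nothing.
It also fails if it takes over 64 s, if anything falls off the work surface, if the arm or the gripper's body presses on something with over 40 N, if the wrist force passes 120 N, or if a joint passes its speed limit or range.

### The arm

A 6-joint arm with a two-finger parallel gripper is mounted at the origin on a cart in front of the work surface, level with it; the furniture and walls round the work are solid. World frame = base frame: x ahead of the robot, y to its left, z up, the work surface at z = 0. Lengths are in m, angles in rad, forces in N, time in s.
With the tool pointing down it reaches from about 0.375 to 0.9 m from the base axis. Payload 3.1 kg.
Tool frame: the origin (TCP) lies where the fingers leave the gripper's body, on its centre line; the fingertips stand 73 mm ahead of it and the grasp point (between the pads) lies 54 mm ahead of it; z points along the fingers, y is the line along which they close (so a half turn about z gives the same grasp; the last joint's range is limited). The gripper opens to 85 mm and grips with 20 to 120 N. Pads are 22 mm wide; open, the fingers measure 114 mm over their backs; the gripper's body (76 mm by 85 mm) begins 54 mm behind the grasp point. The pads swing forward as they close: fully open they stand 13 mm farther back than shut.
Start: joints at [-1.345, 0.527, 1.433, -0, 1.181, -0.178], TCP at [0.246, -0.574, 0.304] pointing down, gripper open.
Joint ranges: [-3.08, 3.08], [-0.75, 2.2], [0.22, 2.44], [-1.43, 4.57], [0, 2.65], [-2.85, 2.85]. Speed limits (rad/s): [2.79, 2.79, 3.14, 3.14, 3.14, 3.14].

### API

Orientations are given as a unit quaternion [x, y, z, w].
In Python, from station import manip gives the robot as it stands.
- The arm moves only by the shell command python3 -m crank 'ROWS' [FORCE]. ROWS is JSON, a list of rows, each an object with "dp": the shift along the tool's x, y, z normalised to -1 to 1, where 1 is 50 cm, a list of three; "delta_rot": the turn, a rotation vector about the tool's x, y, z normalised to -1 to 1, where 1 is 2 pi rad, a list of three; "fingers": the opening, from -1 (shut) to 1 (fully open). A call has 1 to 12 rows; each row shifts and turns the commanded pose from where the row before left it, along the tool's axes as they then stand; what a row does not reach is not made up. A row lasts 1/12 s, in which the tool goes at most 41.7 mm and 7.16 degrees, less where a joint would pass 70% of its speed; a pose out of reach is approached as far as the arm can. A call with a number of a shift or a turn outside -1 to 1 is refused whole. A call with a gripper value outside its range is refused whole. The fingers move at their own pace and stop on an object; FORCE is the grip in N (left out, the last holds). Time passes only in rows, so rows that do not move let the fingers close. It gives the time, the measured TCP pose, the force, the opening and the grip force at its end, in the units of the state.
- manip.sense(): the state, without advancing time (a new reading comes with each control period).
- manip.snapshot(name): name is "scene" or "side" or "wrist"; returns (picture, depth): 400x640x3 uint8, red, green, blue; 400x640 float32, m along the optical axis (not along the pixel's ray), 0 where there is no reading.
- manip.camera_model(name): a dict with "fx", "fy", "cx", "cy" (pixels), "origin" and "attitude" of the camera in the world. Camera axes: x right, y up, looking along -z (the intrinsics and any distortion apply to the point x, -y, -z); pixel columns grow to the right and rows downward; lengths in m; the calibration is good to about 2 mm. A picture is of the moment at which its call begins: read the wrist's pose just before it. camera_model takes no time and is no camera call; for the wrist camera it gives the pose at the moment of the call.
- manip.sign_off(): hands the job in; it is judged then, once.
The state is a dict: "t": time; "q": joint angles; "qd": joint speeds; "tau": joint torques, N m; "tcp_pos": TCP position; "tool_rot": TCP orientation; "force": force on the tool from outside, world axes, zero at the start; "ft_torque": the same for the moment, N m; "finger_gap": opening from 0.0 (shut) to 1.0 (fully open); "gripper_force": force on a finger pad.
Only numpy, scipy, OpenCV 4.12 (cv2) and the standard library are available. Lean on these libraries where they do the work, as an engineer would, in place of code of your own. Each camera call takes 0.05 s, during which the arm holds its last target. There are 200 camera calls.

## Working session

There is one attempt and no reset: what is moved stays moved. The work goes in short steps, Python scripts to look and compute and a shell command to move; the robot and the scene stay as the last step left them, time stands still between calls to the robot, and variables do not carry over. Pictures are saved under pics/ and viewed, at most 10 in all, crops included, and the job is handed in when it is done.

```bash
mkdir -p pics; ls; python3 - <<'E'
from station import manip
import cv2
s=manip.sense();print(s)
for n in("scene","side"):
    p,d=manip.snapshot(n);m=manip.camera_model(n);print(n,m)
    cv2.imwrite(f"pics/{n}0.png",p[:,:,::-1])
    import numpy as np;np.savez(f"{n}0.npz",p=p,d=d)
E
```

```text
pics
{'t': 0.0, 'q': array([-1.34447709e+00,  5.28450020e-01,  1.43390348e+00,  3.27625156e-05,
        1.18137421e+00, -1.78479710e-01]), 'qd': array([ 0.00029947,  0.00086641,  0.00024937,  0.00168743,  0.0007499 ,
       -0.00018286]), 'tau': array([-4.26167608e-04, -4.42356205e+01, -1.78026903e+01, -2.98369832e-04,
        8.58134095e-03,  1.82617057e-06]), 'tcp_pos': array([ 0.2460648 , -0.57391976,  0.30294298]), 'tool_rot': array([ 9.79587751e-01,  2.01014176e-01, -1.03888405e-05, -1.06758697e-03]), 'force': array([-0.10854547,  0.42931064,  0.06502261]), 'ft_torque': array([-0.04781301, -0.01222196, -0.01144535]), 'gripper_force': 0.0, 'finger_gap': 1.0011581102575369}
scene {'fx': 460.40902986810386, 'fy': 460.40902986810386, 'cx': 319.78734616614463, 'cy': 205.7266479940991, 'origin': array([-0.30348825,  0.87756884,  1.04752385]), 'attitude': array([-0.16830409,  0.43910205,  0.82780824, -0.30593568])}
side {'fx': 428.5840820571669, 'fy': 428.5840820571669, 'cx': 314.80785598425916, 'cy': 206.12881648879193, 'origin': array([-0.92902685, -0.51926355,  1.10425781]), 'attitude': array([ 0.39299711, -0.29063418, -0.51583993,  0.70355825])}
```

View pics/scene0.png

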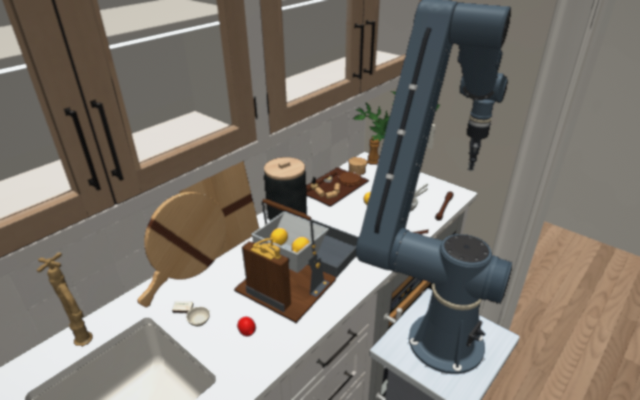

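View pics/side0.png

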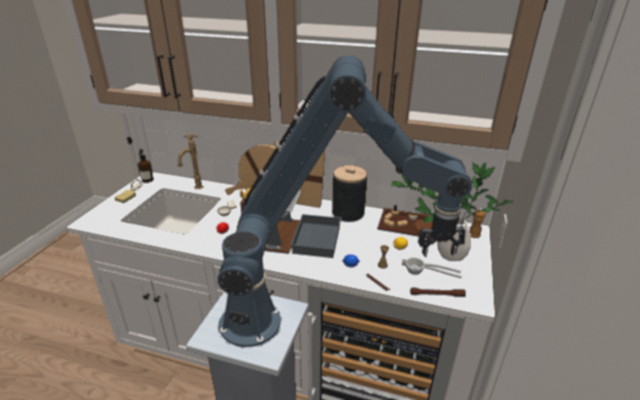

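```bash
cat > h.py <<'E'
import numpy as np, cv2
from scipy.spatial.transform import Rotation as R
def cloud(d,m):
    v,u=np.mgrid[0:d.shape[0],0:d.shape[1]]
    c=np.stack([(u-m['cx'])/m['fx']*d,-(v-m['cy'])/m['fy']*d,-d],-1)
    return R.from_quat(m['attitude']).apply(c.reshape(-1,3)).reshape(c.shape)+m['origin']
def project(P,m):
    c=R.from_quat(m['attitude']).inv().apply(np.atleast_2d(P)-m['origin'])
    return np.stack([m['cx']-m['fx']*c[:,0]/c[:,2],m['cy']+m['fy']*c[:,1]/c[:,2]],-1)
def ray(u,v,m,z):
    r=R.from_quat(m['attitude']).apply([(u-m['cx'])/m['fx'],-(v-m['cy'])/m['fy'],-1])
    return m['origin']+r*(z-m['origin'][2])/r[2]
E
python3 - <<'E'
from h import *
from station import manip
f=np.load('scene0.npz');m=manip.camera_model('scene')
W=cloud(f['d'],m);p=f['p']
cv2.imwrite('pics/crop0.png',cv2.resize(p[180:330,200:370,::-1],None,fx=4,fy=4,interpolation=cv2.INTER_CUBIC)[:600])
box=(W[...,0]>.3)&(W[...,0]<.7)&(W[...,1]>-.3)&(W[...,1]<.4)&(f['d']>0)
box[:, :200]=0; box[:,370:]=0
def st(n,k,pr=True):
    k=k&box;P=W[k];print(n,k.sum(),P.mean(0).round(3),P.min(0).round(3),P.max(0).round(3));return P
P=st('bar',(W[...,2]>.262)&(W[...,2]<.31))
v,u=np.nonzero(box&(W[...,2]>.262)&(W[...,2]<.31)); print(sorted(zip(u,v))[::8])
st('knob',(W[...,2]>.226)&(W[...,2]<.255))
P=st('posttop',(W[...,2]>.192)&(W[...,2]<.21)); 
h=cv2.cvtColor(p,cv2.COLOR_RGB2HSV)
yel=(h[...,0]>18)&(h[...,0]<35)&(h[...,1]>150)
n,l,s,c=cv2.connectedComponentsWithStats(yel.astype(np.uint8))
for i in range(1,n):
    if s[i,4]>8: print(s[i],W[l==i].mean(0).round(3))
E
```

```text
bar 288 [0.5   0.109 0.29 ] [0.411 0.091 0.262] [0.598 0.125 0.301]
[(np.int64(261), np.int64(201)), (np.int64(262), np.int64(203)), (np.int64(263), np.int64(201)), (np.int64(264), np.int64(200)), (np.int64(265), np.int64(201)), (np.int64(267), np.int64(200)), (np.int64(268), np.int64(203)), (np.int64(270), np.int64(202)), (np.int64(271), np.int64(205)), (np.int64(273), np.int64(204)), (np.int64(275), np.int64(203)), (np.int64(276), np.int64(206)), (np.int64(278), np.int64(204)), (np.int64(279), np.int64(207)), (np.int64(281), np.int64(206)), (np.int64(282), np.int64(209)), (np.int64(284), np.int64(208)), (np.int64(286), np.int64(207)), (np.int64(287), np.int64(210)), (np.int64(289), np.int64(209)), (np.int64(290), np.int64(212)), (np.int64(292), np.int64(210)), (np.int64(293), np.int64(214)), (np.int64(295), np.int64(212)), (np.int64(296), np.int64(215)), (np.int64(298), np.int64(214)), (np.int64(300), np.int64(212)), (np.int64(301), np.int64(215)), (np.int64(303), np.int64(213)), (np.int64(304), np.int64(216)), (np.int64(306), np.int64(215)), (np.int64(307), np.int64(218)), (np.int64(309), np.int64(216)), (np.int64(310), np.int64(219)), (np.int64(310), np.int64(227)), (np.int64(311), np.int64(226))]
knob 134 [0.47  0.179 0.237] [0.414 0.087 0.226] [0.6   0.228 0.253]
posttop 881 [0.5   0.164 0.201] [ 0.412 -0.17   0.192] [0.7   0.243 0.21 ]
[365 193   5  10  33] [ 0.547 -0.368  0.079]
[270 229  17  15 195] [0.539 0.112 0.178]
[293 238  16  13 136] [0.461 0.102 0.181]
[251 243  29  16 297] [0.477 0.221 0.22 ]
```

View pics/crop0.png

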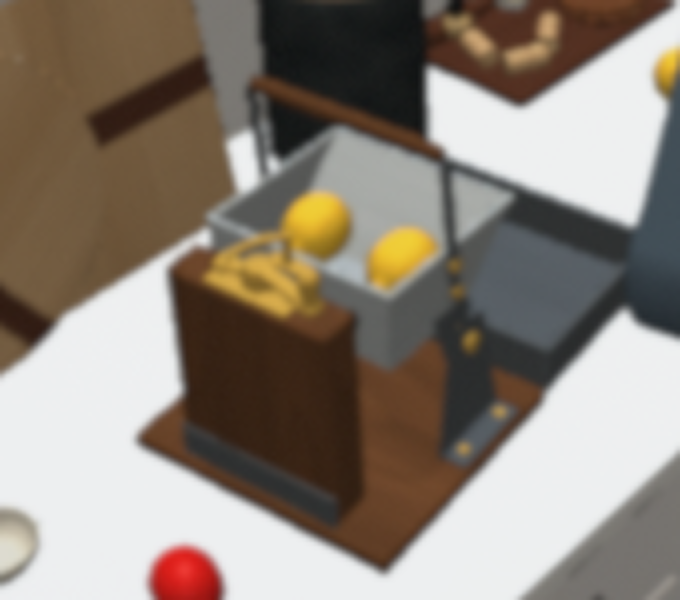

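```bash
python3 - <<'E'
from h import *
from station import manip
f=np.load('scene0.npz');m=manip.camera_model('scene')
W=cloud(f['d'],m);p=f['p']
box=np.zeros(W.shape[:2],bool);box[190:270,240:325]=1
h=cv2.cvtColor(p,cv2.COLOR_RGB2HSV)
k=box&(W[...,2]>.275)&(W[...,2]<.305)&(W[...,0]<.61)
P=W[k]
lin=np.polyfit(P[:,0],P[:,1],1);print('bar slope',lin,np.arctan(lin[0]),P[:,0].min(),P[:,0].max(),P[:,2].mean(),np.median(P[:,2]))
k=box&(W[...,2]>.195)&(W[...,2]<.208)&(W[...,1]>.12)&(h[...,1]>60)&(h[...,2]<130)
P=W[k][:,:2].astype(np.float32);print('post',k.sum(),P.min(0),P.max(0),cv2.minAreaRect(P))
# base corners: via depth at low z
k=(W[...,2]>.010)&(W[...,2]<.022)&(W[...,0]>.3)&(W[...,0]<.7)&(W[...,1]>-.1)&(W[...,1]<.35)&(h[...,1]>60)&(h[...,2]<140)
k[:,:225]=0;k[:,345:]=0
P=W[k][:,:2].astype(np.float32);print('base',k.sum(),P.min(0),P.max(0),cv2.minAreaRect(P),W[k][:,2].mean())
yel=(h[...,0]>15)&(h[...,0]<35)&(h[...,1]>110)
k=box&yel&(W[...,1]>.16)
P=W[k];i=np.argsort(P[:,2]);print(P[i[-25:]].round(3).tolist())
v,u=np.nonzero(k)
print([(a,b,*W[b,a].round(3).tolist()) for a,b in zip(u,v) if W[b,a,2]>.226])
# base corners: image pix of crop -> ray at z=.016
for c in((140,438),(385,572),(545,395)): print('corner',ray(200+c[0]/4-.4,180+c[1]/4-.4,m,.012).round(3))
for c in((172,268),(345,330),(355,318),(200,252)): print('post corner',ray(200+c[0]/4-.4,180+c[1]/4-.4,m,.202).round(3))
E
```

```text
bar slope [0.12542049 0.04606227] 0.1247689917134211 0.4113287980748665 0.5977992568135253 0.2917980403359869 0.2929449745411993
post 245 [0.4165809 0.1701074] [0.55970514 0.2423247 ] ((0.4898807406425476, 0.20242775976657867), (0.14260508120059967, 0.06648892909288406), 6.873281955718994)
base 1399 [0.3674683  0.00791816] [0.6109308  0.25715348] ((0.4989832043647766, 0.13231265544891357), (0.2433903068304062, 0.22500337660312653), 7.348607063293457) 0.017199530674054473
[[0.436, 0.222, 0.244], [0.432, 0.226, 0.245], [0.43, 0.225, 0.246], [0.437, 0.226, 0.246], [0.43, 0.221, 0.247], [0.426, 0.217, 0.247], [0.432, 0.223, 0.247], [0.426, 0.225, 0.248], [0.426, 0.221, 0.249], [0.427, 0.216, 0.249], [0.433, 0.222, 0.249], [0.429, 0.218, 0.249], [0.44, 0.223, 0.25], [0.434, 0.224, 0.25], [0.43, 0.221, 0.25], [0.435, 0.219, 0.25], [0.431, 0.216, 0.25], [0.436, 0.226, 0.25], [0.436, 0.222, 0.251], [0.439, 0.219, 0.252], [0.431, 0.219, 0.252], [0.436, 0.218, 0.253], [0.434, 0.217, 0.253], [-0.303, 0.878, 1.048], [-0.303, 0.878, 1.048]]
[(np.int64(271), np.int64(237), 0.502, 0.175, 0.229), (n
[... 4091 characters left out ...]
428, 0.224, 0.236), (np.int64(278), np.int64(254), 0.428, 0.22, 0.233), (np.int64(279), np.int64(254), 0.43, 0.214, 0.228), (np.int64(274), np.int64(255), 0.439, 0.226, 0.227), (np.int64(275), np.int64(255), 0.435, 0.225, 0.229), (np.int64(276), np.int64(255), 0.431, 0.225, 0.231), (np.int64(277), np.int64(255), 0.43, 0.222, 0.23), (np.int64(278), np.int64(255), 0.427, 0.221, 0.23), (np.int64(277), np.int64(256), 0.429, 0.223, 0.227), (np.int64(278), np.int64(256), 0.428, 0.221, 0.227)]
corner [0.609 0.254 0.012]
corner [0.365 0.228 0.012]
corner [0.394 0.007 0.012]
post corner [0.559 0.238 0.202]
post corner [0.414 0.206 0.202]
post corner [0.418 0.192 0.202]
post corner [0.557 0.212 0.202]
```

```bash
cat > st.py <<'E'
from h import *
from station import manip
def show(yaw=.122,H=(.5046,.091)):
    s=manip.sense();t=R.from_quat(s['tool_rot']);M=t.as_matrix()
    g=s['tcp_pos']+.054*M[:,2]
    ex=np.array([np.cos(yaw),np.sin(yaw)]);ey=np.array([-ex[1],ex[0]])
    r=g[:2]-H
    print('t %.2f'%s['t'],'tcp',s['tcp_pos'].round(4),'grasp stand xy',(r@ex).round(4),(r@ey).round(4),'z',g[2].round(4),'toolx',M[:,0].round(3),'toolz',M[:,2].round(3),'F',s['force'].round(1),'gap',round(s['finger_gap'],3),'q',s['q'].round(2))
E
python3 -m crank '[{"dp":[0,0,-0.075],"delta_rot":[0,0,0.015],"fingers":1},{"dp":[0,0,-0.075],"delta_rot":[0,0,0.015],"fingers":1},{"dp":[0,0,-0.075],"delta_rot":[0,0,0.015],"fingers":1},{"dp":[0.0325,-0.0713,0],"delta_rot":[0,0,0],"fingers":1},{"dp":[0.0325,-0.0713,0],"delta_rot":[0,0,0],"fingers":1},{"dp":[0.0325,-0.0713,0],"delta_rot":[0,0,0],"fingers":1},{"dp":[0.0325,-0.0713,0],"delta_rot":[0,0,0],"fingers":1},{"dp":[0.0325,-0.0713,0],"delta_rot":[0,0,0],"fingers":1},{"dp":[0.0325,-0.0713,0],"delta_rot":[0,0,0],"fingers":1},{"dp":[0.0325,-0.0713,0],"delta_rot":[0,0,0],"fingers":1},{"dp":[0.0325,-0.0713,0],"delta_rot":[0,0,0],"fingers":1},{"dp":[0.0325,-0.0713,0],"delta_rot":[0,0,0],"fingers":1}]' 20
python3 -c "from st import *;show()"
```

```text
t: 1.1
tcp_pos: [0.3522, -0.2361, 0.4161]
tool_rot: [0.998, 0.061, -0.0, -0.0]
force: [1.3, 0.0, -0.2]
finger_gap: 1.003
gripper_force: 0.0
t 1.10 tcp [ 0.3522 -0.2361  0.4161] grasp stand xy -0.1911 -0.3061 z 0.3621 toolx [ 0.993  0.121 -0.   ] toolz [-0.     0.001 -1.   ] F [ 1.3  0.  -0.2] gap 1.003 q [-0.86  0.11  1.74  0.    1.29  0.59]
```

```bash

python3 -m crank '[{"dp":[0.0325,-0.0713,0],"delta_rot":[0,0,0],"fingers":1},{"dp":[0.0325,-0.0713,0],"delta_rot":[0,0,0],"fingers":1},{"dp":[0.0325,-0.0713,0],"delta_rot":[0,0,0],"fingers":1},{"dp":[0.0325,-0.0713,0],"delta_rot":[0,0,0],"fingers":1},{"dp":[0.0325,-0.0713,0],"delta_rot":[0,0,0],"fingers":1},{"dp":[0.0325,-0.0713,0],"delta_rot":[0,0,0],"fingers":1},{"dp":[0.0325,-0.0713,0],"delta_rot":[0,0,0],"fingers":1},{"dp":[0.0325,-0.0713,0],"delta_rot":[0,0,0],"fingers":1},{"dp":[0.0325,-0.0713,0],"delta_rot":[0,0,0],"fingers":1},{"dp":[0,0,0],"delta_rot":[0,0,0],"fingers":1},{"dp":[0,0,0],"delta_rot":[0,0,0],"fingers":1}]'
python3 - <<'E'
from st import *
show()
m=manip.camera_model('wrist');p,d=manip.snapshot('wrist');W=cloud(d,m)
cv2.imwrite('pics/w1.png',p[...,::-1]);np.savez('w1.npz',p=p,d=d)
print(m['origin'],R.from_quat(m['attitude']).as_matrix()[:,2])
k=(d>0)&(W[...,2]>.278)&(W[...,2]<.30)&(W[...,1]>.05)&(W[...,1]<.16)
P=W[k];print(k.sum(),P.min(0),P.max(0),np.polyfit(P[:,0],P[:,1],1),np.percentile(P[:,2],95))
E
```

```text
t: 2.02
tcp_pos: [0.4581, 0.1, 0.4159]
tool_rot: [0.998, 0.063, -0.001, 0.0]
force: [-0.7, -0.1, -0.3]
finger_gap: 1.003
gripper_force: 0.0
t 2.02 tcp [0.4581 0.1    0.4159] grasp stand xy -0.0451 0.0146 z 0.3619 toolx [ 0.992  0.127 -0.001] toolz [-0.001 -0.    -1.   ] F [-0.7 -0.1 -0.3] gap 1.003 q [-0.02  0.18  1.65 -0.    1.31  1.42]
[0.53267231 0.10977828 0.48558501] [0.29334133 0.03654748 0.95530893]
6301 [0.41791152 0.09040614 0.28603565] [0.58211272 0.12286189 0.29737793] [0.12391712 0.04453117] 0.29488629674852224
```

View pics/w1.png

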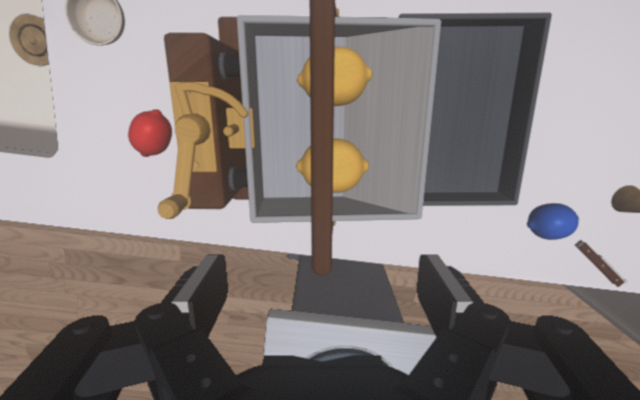

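```bash
python3 - <<'E'
from st import *
m=manip.camera_model('wrist')
for n,u,v,z in(('knob',168,208,.249),('pivot',190,128,.235),('pin',230,131,.235)):print(n,ray(u,v,m,z).round(4))
E
python3 -m crank '[{"dp":[0,-0.002,0.052],"delta_rot":[0,0,0],"fingers":1},{"dp":[0,0,0.052],"delta_rot":[0,0,0],"fingers":1},{"dp":[0,0,0.05],"delta_rot":[0,0,0],"fingers":1},{"dp":[0,0,0],"delta_rot":[0,0,0],"fingers":-0.4},{"dp":[0,0,0],"delta_rot":[0,0,0],"fingers":-0.4},{"dp":[0,0,0],"delta_rot":[0,0,0],"fingers":-0.4},{"dp":[0,0,0],"delta_rot":[0,0,0],"fingers":-0.4},{"dp":[0,0,0],"delta_rot":[0,0,0],"fingers":-1},{"dp":[0,0,0],"delta_rot":[0,0,0],"fingers":-1},{"dp":[0,0,0],"delta_rot":[0,0,0],"fingers":-1},{"dp":[0,0,0],"delta_rot":[0,0,0],"fingers":-1}]' 20
python3 -c "from st import *;show(.123,(.5026,.0937))"
```

```text
knob [0.436  0.2156 0.249 ]
pivot [0.4969 0.2045 0.235 ]
pin [0.4985 0.1744 0.235 ]
t: 2.98
tcp_pos: [0.4588, 0.0992, 0.3406]
tool_rot: [0.998, 0.061, 0.001, 0.0]
force: [-1.2, 0.1, 6.3]
finger_gap: 0.152
gripper_force: 20.4
t 2.98 tcp [0.4588 0.0992 0.3406] grasp stand xy -0.0427 0.0108 z 0.2866 toolx [0.993 0.122 0.003] toolz [ 0.003  0.    -1.   ] F [-1.2  0.1  6.3] gap 0.152 q [-0.03  0.27  1.76  0.    1.11  1.42]
```

```bash
python3 - <<'E'
import numpy as np
a=np.r_[.067,.10:1.2501:.05]
y=.178*np.sin(.14-a);z=.11+.178*np.cos(.14-a)
for i in range(1,len(a)):print(round(a[i],2),round(-(y[i]-y[i-1])/.5,4),round(-(z[i]-z[i-1])/.5,4),end=' | ')
E
```

```text
0.1 0.0117 -0.0007 | 0.15 0.0178 -0.0003 | 0.2 0.0178 0.0006 | 0.25 0.0177 0.0015 | 0.3 0.0176 0.0024 | 0.35 0.0175 0.0033 | 0.4 0.0173 0.0041 | 0.45 0.0171 0.005 | 0.5 0.0168 0.0059 | 0.55 0.0165 0.0067 | 0.6 0.0161 0.0075 | 0.65 0.0157 0.0083 | 0.7 0.0153 0.0091 | 0.75 0.0148 0.0098 | 0.8 0.0143 0.0106 | 0.85 0.0138 0.0113 | 0.9 0.0132 0.0119 | 0.95 0.0126 0.0126 | 1.0 0.0119 0.0132 | 1.05 0.0113 0.0138 | 1.1 0.0106 0.0143 | 1.15 0.0098 0.0148 | 1.2 0.0091 0.0153 | 1.25 0.0083 0.0157 |
```

```bash

python3 -m crank '[{"dp":[0,0.0117,-0.0007],"delta_rot":[0,0,0],"fingers":-1},{"dp":[0,0.0178,-0.0003],"delta_rot":[0,0,0],"fingers":-1},{"dp":[0,0.0178,0.0006],"delta_rot":[0,0,0],"fingers":-1},{"dp":[0,0.0177,0.0015],"delta_rot":[0,0,0],"fingers":-1},{"dp":[0,0.0176,0.0024],"delta_rot":[0,0,0],"fingers":-1},{"dp":[0,0.0175,0.0033],"delta_rot":[0,0,0],"fingers":-1},{"dp":[0,0.0173,0.0041],"delta_rot":[0,0,0],"fingers":-1},{"dp":[0,0.0171,0.005],"delta_rot":[0,0,0],"fingers":-1}]'
python3 -c "from st import *;show(.123,(.5029,.0915))"
```

```text
t: 3.65
tcp_pos: [0.4671, 0.0311, 0.3313]
tool_rot: [0.998, 0.061, 0.001, 0.0]
force: [2.6, 0.8, 3.5]
finger_gap: 0.153
gripper_force: 20.8
t 3.65 tcp [0.4671 0.0311 0.3313] grasp stand xy -0.0429 -0.0556 z 0.2773 toolx [0.993 0.121 0.001] toolz [ 0.001 -0.    -1.   ] F [2.6 0.8 3.5] gap 0.153 q [-0.17  0.28  1.78 -0.    1.08  1.28]
```

```bash

python3 -m crank '[{"dp":[0,0.0168,0.0059],"delta_rot":[0,0,0],"fingers":-1},{"dp":[0,0.0165,0.0067],"delta_rot":[0,0,0],"fingers":-1},{"dp":[0,0.0161,0.0075],"delta_rot":[0,0,0],"fingers":-1},{"dp":[0,0.0157,0.0083],"delta_rot":[0,0,0],"fingers":-1},{"dp":[0,0.0153,0.0091],"delta_rot":[0,0,0],"fingers":-1},{"dp":[0,0.0148,0.0098],"delta_rot":[0,0,0],"fingers":-1},{"dp":[0,0.0143,0.0106],"delta_rot":[0,0,0],"fingers":-1},{"dp":[0,0.0138,0.0113],"delta_rot":[0,0,0],"fingers":-1},{"dp":[0,0,0],"delta_rot":[0,0,0],"fingers":-1}]'
python3 -c "from st import *;show(.123,(.5029,.0915))"
```

```text
t: 4.4
tcp_pos: [0.4742, -0.0303, 0.2957]
tool_rot: [0.998, 0.061, -0.0, 0.0]
force: [4.2, -0.1, 0.4]
finger_gap: 0.159
gripper_force: 20.2
t 4.40 tcp [ 0.4742 -0.0303  0.2957] grasp stand xy -0.0434 -0.1173 z 0.2417 toolx [ 0.993  0.121 -0.001] toolz [-0.001 -0.001 -1.   ] F [ 4.2 -0.1  0.4] gap 0.159 q [-0.3   0.34  1.81 -0.    1.    1.15]
```

```bash

python3 -m crank '[{"dp":[0,0.0132,0.0119],"delta_rot":[0,0,0],"fingers":-1},{"dp":[0,0.0126,0.0126],"delta_rot":[0,0,0],"fingers":-1},{"dp":[0,0.0119,0.0132],"delta_rot":[0,0,0],"fingers":-1},{"dp":[0,0.0113,0.0138],"delta_rot":[0,0,0],"fingers":-1},{"dp":[0,0.0106,0.0143],"delta_rot":[0,0,0],"fingers":-1},{"dp":[0,0.0098,0.0148],"delta_rot":[0,0,0],"fingers":-1},{"dp":[0,0.0091,0.0153],"delta_rot":[0,0,0],"fingers":-1},{"dp":[0,0.0083,0.0157],"delta_rot":[0,0,0],"fingers":-1},{"dp":[0,0,0],"delta_rot":[0,0,0],"fingers":-1},{"dp":[0,0,0],"delta_rot":[0,0,0],"fingers":-1},{"dp":[0,0,0],"delta_rot":[0,0,0],"fingers":-1},{"dp":[0,0,0],"delta_rot":[0,0,0],"fingers":-1}]'
python3 -m crank '[{"dp":[0,0,0],"delta_rot":[0,0,0],"fingers":-1},{"dp":[0,0,0],"delta_rot":[0,0,0],"fingers":-1},{"dp":[0,0,0],"delta_rot":[0,0,0],"fingers":-1},{"dp":[0,0,0],"delta_rot":[0,0,0],"fingers":-1},{"dp":[0,0,0],"delta_rot":[0,0,0],"fingers":-1},{"dp":[0,0,0],"delta_rot":[0,0,0],"fingers":-1}]' >/dev/null
python3 - <<'E'
from st import *
show(.123,(.5029,.0915))
for n in('scene','wrist'):
    p,d=manip.snapshot(n);m=manip.camera_model(n);W=cloud(d,m);cv2.imwrite(f'pics/{n}2.png',p[...,::-1])
    h=cv2.cvtColor(p,cv2.COLOR_RGB2HSV)
    y=((h[...,0]>18)&(h[...,0]<35)&(h[...,1]>150)).astype(np.uint8)
    c,l,s,_=cv2.connectedComponentsWithStats(y)
    for i in range(1,c):
        if s[i,4]>20:print(n,s[i],W[l==i].mean(0).round(3))
E
```

```text
t: 5.4
tcp_pos: [0.479, -0.072, 0.2412]
tool_rot: [0.998, 0.061, -0.0, 0.0]
force: [3.3, -1.2, -0.6]
finger_gap: 0.153
gripper_force: 20.6
t 5.90 tcp [ 0.479  -0.072   0.2411] grasp stand xy -0.0438 -0.1593 z 0.1871 toolx [ 0.993  0.122 -0.   ] toolz [-0. -0. -1.] F [ 1.1 -2.4  0.1] gap 0.156 q [-0.38  0.44  1.84 -0.    0.86  1.07]
scene [296 208   9  10  46] [ 0.566 -0.02   0.181]
scene [251 244  29  15 267] [0.469 0.228 0.226]
wrist [ 372    0   39   62 1013] [ 0.605 -0.104  0.047]
wrist [430   0   8  29 120] [ 0.62  -0.136  0.045]
wrist [340  83  32  68 851] [ 0.542 -0.091  0.047]
```

View pics/wrist2.png

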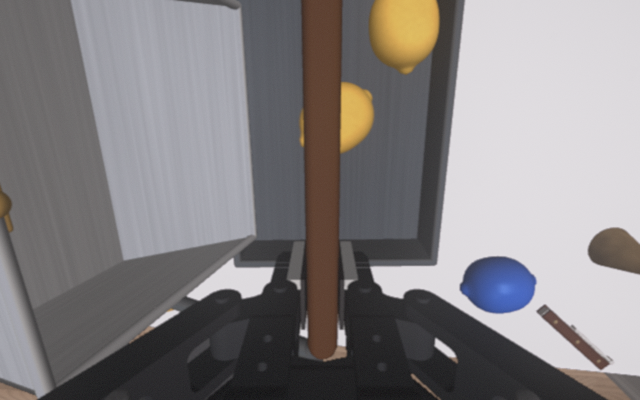

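```bash

python3 -m crank '[{"dp":[0,-0.0083,-0.0157],"delta_rot":[0,0,0],"fingers":-1},{"dp":[0,-0.0091,-0.0153],"delta_rot":[0,0,0],"fingers":-1},{"dp":[0,-0.0098,-0.0148],"delta_rot":[0,0,0],"fingers":-1},{"dp":[0,-0.0106,-0.0143],"delta_rot":[0,0,0],"fingers":-1},{"dp":[0,-0.0113,-0.0138],"delta_rot":[0,0,0],"fingers":-1},{"dp":[0,-0.0119,-0.0132],"delta_rot":[0,0,0],"fingers":-1},{"dp":[0,-0.0126,-0.0126],"delta_rot":[0,0,0],"fingers":-1},{"dp":[0,-0.0132,-0.0119],"delta_rot":[0,0,0],"fingers":-1},{"dp":[0,0,0],"delta_rot":[0,0,0],"fingers":-1}]'
python3 -c "from st import *;show(.123,(.5029,.0915))"
```

```text
t: 6.75
tcp_pos: [0.4737, -0.0296, 0.2998]
tool_rot: [0.998, 0.062, 0.001, 0.003]
force: [-1.7, -9.0, 8.2]
finger_gap: 0.156
gripper_force: 20.4
t 6.75 tcp [ 0.4737 -0.0296  0.2998] grasp stand xy -0.0438 -0.1169 z 0.2458 toolx [0.992 0.125 0.001] toolz [ 0.002 -0.006 -1.   ] F [-1.7 -9.   8.2] gap 0.156 q [-0.3   0.33  1.8  -0.01  1.    1.15]
```

```bash

python3 -m crank '[{"dp":[0,-0.0138,-0.0113],"delta_rot":[0,0,0],"fingers":-1},{"dp":[0,-0.0143,-0.0106],"delta_rot":[0,0,0],"fingers":-1},{"dp":[0,-0.0148,-0.0098],"delta_rot":[0,0,0],"fingers":-1},{"dp":[0,-0.0153,-0.0091],"delta_rot":[0,0,0],"fingers":-1},{"dp":[0,-0.0157,-0.0083],"delta_rot":[0,0,0],"fingers":-1},{"dp":[0,-0.0161,-0.0075],"delta_rot":[0,0,0],"fingers":-1},{"dp":[0,-0.0165,-0.0067],"delta_rot":[0,0,0],"fingers":-1},{"dp":[0,-0.0168,-0.0059],"delta_rot":[0,0,0],"fingers":-1},{"dp":[0,0,0],"delta_rot":[0,0,0],"fingers":-1}]'
python3 -c "from st import *;show(.123,(.5029,.0915))"
```

```text
t: 7.5
tcp_pos: [0.4658, 0.0333, 0.3339]
tool_rot: [0.998, 0.062, 0.001, 0.001]
force: [-0.9, -4.0, 8.5]
finger_gap: 0.153
gripper_force: 21.4
t 7.50 tcp [0.4658 0.0333 0.3339] grasp stand xy -0.0439 -0.0533 z 0.2799 toolx [0.992 0.124 0.001] toolz [ 0.002 -0.001 -1.   ] F [-0.9 -4.   8.5] gap 0.153 q [-0.17  0.27  1.78 -0.    1.09  1.28]
```

```bash

python3 -m crank '[{"dp":[0,-0.0086,-0.0025],"delta_rot":[0,0,0],"fingers":-1},{"dp":[0,-0.0086,-0.0025],"delta_rot":[0,0,0],"fingers":-1},{"dp":[0,-0.0087,-0.002],"delta_rot":[0,0,0],"fingers":-1},{"dp":[0,-0.0087,-0.002],"delta_rot":[0,0,0],"fingers":-1},{"dp":[0,-0.0087,-0.0016],"delta_rot":[0,0,0],"fingers":-1},{"dp":[0,-0.0087,-0.0016],"delta_rot":[0,0,0],"fingers":-1},{"dp":[0,-0.0088,-0.0012],"delta_rot":[0,0,0],"fingers":-1},{"dp":[0,-0.0088,-0.0012],"delta_rot":[0,0,0],"fingers":-1},{"dp":[0,-0.0088,-0.0007],"delta_rot":[0,0,0],"fingers":-1},{"dp":[0,-0.0088,-0.0007],"delta_rot":[0,0,0],"fingers":-1}]'
python3 -m crank '[{"dp":[0,-0.0089,-0.0003],"delta_rot":[0,0,0],"fingers":-1},{"dp":[0,-0.0089,-0.0003],"delta_rot":[0,0,0],"fingers":-1},{"dp":[0,-0.0089,0.0002],"delta_rot":[0,0,0],"fingers":-1},{"dp":[0,-0.0089,0.0002],"delta_rot":[0,0,0],"fingers":-1},{"dp":[0,-0.004,0.0003],"delta_rot":[0,0,0],"fingers":-1},{"dp":[0,-0.004,0.0004],"delta_rot":[0,0,0],"fingers":-1},{"dp":[0,0,0],"delta_rot":[0,0,0],"fingers":-1},{"dp":[0,0,0],"delta_rot":[0,0,0],"fingers":-1},{"dp":[0,0,0],"delta_rot":[0,0,0],"fingers":-1}]'
python3 -c "from st import *;show(.123,(.5029,.0915))"
```

```text
t: 8.33
tcp_pos: [0.4604, 0.0763, 0.3405]
tool_rot: [0.998, 0.061, -0.0, -0.0]
force: [0.4, -2.6, 5.6]
finger_gap: 0.149
gripper_force: 21.8
t: 9.08
tcp_pos: [0.4578, 0.0979, 0.3397]
tool_rot: [0.998, 0.061, -0.0, -0.0]
force: [-0.3, 0.3, 6.9]
finger_gap: 0.149
gripper_force: 22.2
t 9.08 tcp [0.4578 0.0979 0.3397] grasp stand xy -0.044 0.012 z 0.2857 toolx [ 0.993  0.122 -0.001] toolz [-0.001  0.001 -1.   ] F [-0.3  0.3  6.9] gap 0.149 q [-0.03  0.27  1.77  0.    1.11  1.42]
```

```bash

python3 -m crank '[{"dp":[0,-0.001,0],"delta_rot":[0,0,0],"fingers":-1},{"dp":[0,-0.001,0],"delta_rot":[0,0,0],"fingers":-1},{"dp":[0,0,0],"delta_rot":[0,0,0],"fingers":-1},{"dp":[0,0,0],"delta_rot":[0,0,0],"fingers":-0.64},{"dp":[0,0,0],"delta_rot":[0,0,0],"fingers":-0.64},{"dp":[0,0,0],"delta_rot":[0,0,0],"fingers":-0.55},{"dp":[0,0,0],"delta_rot":[0,0,0],"fingers":-0.55},{"dp":[0,0,0],"delta_rot":[0,0,0],"fingers":-0.3},{"dp":[0,0,0],"delta_rot":[0,0,0],"fingers":-0.3},{"dp":[0,0,0],"delta_rot":[0,0,0],"fingers":0.2},{"dp":[0,0,0],"delta_rot":[0,0,0],"fingers":0.2},{"dp":[0,0,0],"delta_rot":[0,0,0],"fingers":0.2}]'
python3 -m crank '[{"dp":[0,0,-0.05],"delta_rot":[0,0,0],"fingers":0.2},{"dp":[0,0,-0.05],"delta_rot":[0,0,0],"fingers":0.2},{"dp":[0,0,-0.05],"delta_rot":[0,0,0],"fingers":0.2},{"dp":[0,0,0],"delta_rot":[0,0,0],"fingers":0.2},{"dp":[0,0,0],"delta_rot":[0,0,0],"fingers":0.2}]'
python3 - <<'E'
from st import *
show(.123,(.5029,.0915))
m=manip.camera_model('wrist');p,d=manip.snapshot('wrist');W=cloud(d,m);cv2.imwrite('pics/w3.png',p[...,::-1])
k=(d>0)&(W[...,2]>.278)&(W[...,2]<.30)&(W[...,1]>.05)&(W[...,1]<.16)
P=W[k];print(k.sum(),P.min(0),P.max(0),np.polyfit(P[:,0],P[:,1],1),np.percentile(P[:,2],95))
h=cv2.cvtColor(p,cv2.COLOR_RGB2HSV)
k=(d>0)&(W[...,2]>.236)&(W[...,2]<.258)&(W[...,1]>.18)&(W[...,0]<.5)&(h[...,1]>100)
P=W[k];print('knob',k.sum(),P.mean(0),P.min(0),P.max(0))
t=P[P[:,2]>np.percentile(P[:,2],50)];print('top',t.mean(0),t.min(0),t.max(0))
E
```

```text
t: 10.08
tcp_pos: [0.4584, 0.0982, 0.3392]
tool_rot: [0.998, 0.061, 0.0, -0.0]
force: [0.3, -0.6, -0.4]
finger_gap: 0.6
gripper_force: 0.0
t: 10.5
tcp_pos: [0.4589, 0.0982, 0.4155]
tool_rot: [0.998, 0.061, 0.002, 0.0]
force: [-0.6, 1.2, -0.3]
finger_gap: 0.6
gripper_force: 0.0
t 10.50 tcp [0.4589 0.0982 0.4155] grasp stand xy -0.0427 0.012 z 0.3615 toolx [0.993 0.122 0.004] toolz [ 0.004 -0.    -1.   ] F [-0.6  1.2 -0.3] gap 0.6 q [-0.03  0.18  1.65 -0.    1.3   1.42]
6379 [0.41862199 0.08960992 0.28681553] [0.58251415 0.12275446 0.29661959] [0.12426775 0.04378322] 0.29489705864459936
knob 297 [0.43513264 0.21719515 0.24796079] [0.42734289 0.21107416 0.24097524] [0.44128603 0.22425094 0.25093824]
top [0.43397185 0.21861616 0.24939733] [0.42801197 0.21264509 0.24865182] [0.44038533 0.22425094 0.25093824]
```

View pics/w3.png

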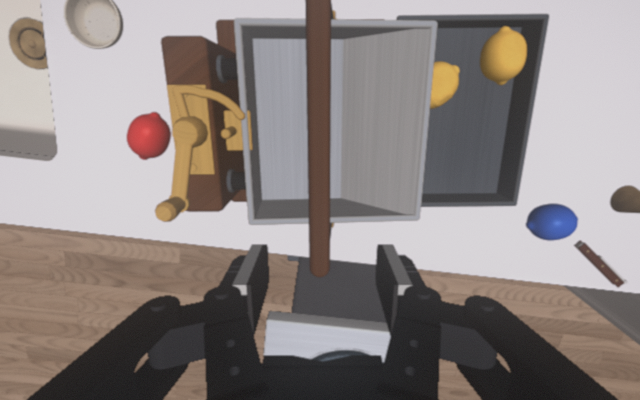

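```bash

python3 -m crank '[{"dp":[-0.007,-0.08,0],"delta_rot":[0,0,0],"fingers":0.2},{"dp":[-0.007,-0.08,0],"delta_rot":[0,0,0],"fingers":0.2},{"dp":[-0.007,-0.08,0],"delta_rot":[0,0,0],"fingers":0.2},{"dp":[0,0,0],"delta_rot":[0,0,-0.0195],"fingers":0.2},{"dp":[0,0,0],"delta_rot":[0,0,-0.0195],"fingers":0.2},{"dp":[0,0,0],"delta_rot":[0,0,-0.0195],"fingers":0.2},{"dp":[0,0,0],"delta_rot":[0,0,-0.0195],"fingers":0.2},{"dp":[0,0,0],"delta_rot":[0,0,-0.0195],"fingers":0.2},{"dp":[0,0,0],"delta_rot":[0,0,-0.0195],"fingers":0.2},{"dp":[0,0,0],"delta_rot":[0,0,-0.0195],"fingers":0.2},{"dp":[0,0,0],"delta_rot":[0,0,-0.0195],"fingers":0.2},{"dp":[0,0,0],"delta_rot":[0,0,-0.0195],"fingers":0.2}]' >/dev/null
python3 -m crank '[{"dp":[0,0,0],"delta_rot":[0,0,-0.0195],"fingers":0.2},{"dp":[0,0,0],"delta_rot":[0,0,-0.0195],"fingers":0.2},{"dp":[0,0,0],"delta_rot":[0,0,-0.0195],"fingers":0.2},{"dp":[0,0,0],"delta_rot":[0,0,-0.0195],"fingers":0.2},{"dp":[0,0,0],"delta_rot":[0,0,-0.0195],"fingers":0.2},{"dp":[0,0,0],"delta_rot":[0,0,-0.0195],"fingers":0.2},{"dp":[0,0,0],"delta_rot":[0,0,-0.0195],"fingers":0.2},{"dp":[0,0,0],"delta_rot":[0,0,-0.0195],"fingers":0.2},{"dp":[0,0,0],"delta_rot":[0,0,-0.0195],"fingers":0.2},{"dp":[0,0,0],"delta_rot":[0,0,-0.0195],"fingers":0.2},{"dp":[0,0,0],"delta_rot":[0,0,-0.0195],"fingers":0.2},{"dp":[0,0,0],"delta_rot":[0,0,-0.0195],"fingers":0.2}]' >/dev/null
python3 -m crank '[{"dp":[0,0,0],"delta_rot":[0,0,-0.0195],"fingers":0.2},{"dp":[0,0,0],"delta_rot":[0,0,-0.0195],"fingers":0.2},{"dp":[0,0,0],"delta_rot":[0,0,-0.0195],"fingers":0.2},{"dp":[0,0,0],"delta_rot":[0,0,0],"fingers":0.2},{"dp":[0,0,0],"delta_rot":[0,0,0],"fingers":0.2}]' >/dev/null
python3 - <<'E'
from st import *
show(.123,(.5029,.0915))
m=manip.camera_model('wrist');p,d=manip.snapshot('wrist');W=cloud(d,m);cv2.imwrite('pics/w4.png',p[...,::-1])
print(m['origin'])
h=cv2.cvtColor(p,cv2.COLOR_RGB2HSV)
b=(d>0)&(h[...,1]>90)&(W[...,1]>.17)&(W[...,1]<.26)&(W[...,0]<.6)
k=b&(W[...,2]>.236)&(W[...,2]<.258)&(W[...,0]<.46)
P=W[k];print('knob',k.sum(),P.mean(0),P.min(0),P.max(0))
t=P[P[:,2]>.246];print('top',len(t),t.mean(0),t.min(0),t.max(0))
P=W[b&(W[...,2]>.215)&(W[...,2]<.24)];print('cam',len(P),P.min(0),P.max(0),np.percentile(P[:,2],[10,50,90]))
E
```

```text
t 12.97 tcp [0.4328 0.2159 0.4129] grasp stand xy -0.0545 0.132 z 0.3589 toolx [-0.997  0.082  0.003] toolz [-0.003 -0.001 -1.   ] F [0.1 0.1 0.4] gap 0.6 q [ 0.23  0.21  1.62  0.    1.31 -1.26]
[0.35752853 0.2223878  0.48285792]
knob 381 [0.43121942 0.2191142  0.24724294] [0.42473917 0.2109455  0.23681669] [0.44072792 0.22706046 0.25130772]
top 283 [0.43222402 0.21919464 0.24867112] [0.42473917 0.21180152 0.24601806] [0.44072792 0.22633942 0.25130772]
cam 1529 [0.42414882 0.17076619 0.21500797] [0.52736638 0.22735594 0.23991241] [0.2158563  0.22347957 0.22499168]
```

View pics/w4.png

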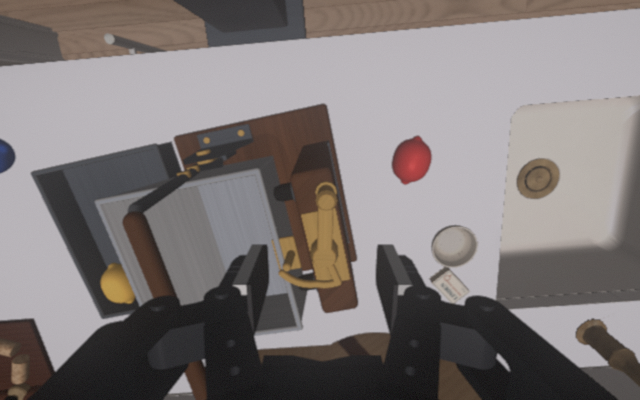

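```bash
python3 - <<'E'
from st import *
for n,pts in(('scene',((95,187),(128,180),(355,72),(372,72))),('side',((166,95),(172,95),(380,110),(392,110)))):
    m=manip.camera_model(n)
    for u,v in pts:
        r=R.from_quat(m['attitude']).apply([(u-m['cx'])/m['fx'],-(v-m['cy'])/m['fy'],-1]);P=m['origin']+r*(.54-m['origin'][0])/r[0];print(n,u,v,P.round(3))
E
python3 -m crank '[{"dp":[0,0,0.075],"delta_rot":[0,0,0],"fingers":0.2},{"dp":[0,0,0.075],"delta_rot":[0,0,0],"fingers":0.2},{"dp":[0,0,0.074],"delta_rot":[0,0,0],"fingers":0.2},{"dp":[0,0,0],"delta_rot":[0,0,0],"fingers":-0.3},{"dp":[0,0,0],"delta_rot":[0,0,0],"fingers":-0.3},{"dp":[0,0,0],"delta_rot":[0,0,0],"fingers":-1},{"dp":[0,0,0],"delta_rot":[0,0,0],"fingers":-1},{"dp":[0,0,0],"delta_rot":[0,0,0],"fingers":-1},{"dp":[0,0,0],"delta_rot":[0,0,0],"fingers":-1}]' 25
python3 -c "from st import *;show(.123,(.5029,.0915))"
```

```text
scene 95 187 [0.54  0.586 0.577]
scene 128 180 [0.54  0.519 0.563]
scene 355 72 [ 0.54  -0.256  0.597]
scene 372 72 [ 0.54  -0.348  0.574]
side 166 95 [0.54  0.575 0.575]
side 172 95 [0.54  0.547 0.578]
side 380 110 [ 0.54  -0.302  0.605]
side 392 110 [ 0.54  -0.344  0.609]
t: 13.77
tcp_pos: [0.4344, 0.2164, 0.3039]
tool_rot: [0.04, 0.999, 0.001, 0.002]
force: [0.3, 1.0, 0.6]
finger_gap: 0.171
gripper_force: 24.8
t 13.77 tcp [0.4344 0.2164 0.3039] grasp stand xy -0.0525 0.1324 z 0.2499 toolx [-0.997  0.079 -0.004] toolz [ 0.004  0.001 -1.   ] F [0.3 1.  0.6] gap 0.171 q [ 0.23  0.34  1.78  0.    1.02 -1.26]
```

```bash

python3 -m crank '[{"dp":[-0.0006,0.012,0],"delta_rot":[0,0,0.0159],"fingers":-1},{"dp":[-0.0006,0.012,0],"delta_rot":[0,0,0.0159],"fingers":-1},{"dp":[-0.0006,0.012,0],"delta_rot":[0,0,0.0159],"fingers":-1},{"dp":[-0.0006,0.012,0],"delta_rot":[0,0,0.0159],"fingers":-1},{"dp":[-0.0006,0.012,0],"delta_rot":[0,0,0.0159],"fingers":-1},{"dp":[-0.0006,0.012,0],"delta_rot":[0,0,0.0159],"fingers":-1},{"dp":[0,0,0],"delta_rot":[0,0,0],"fingers":-1}]'
python3 -c "from st import *;show(.123,(.5029,.0915))"
```

```text
t: 14.35
tcp_pos: [0.4475, 0.2496, 0.3037]
tool_rot: [0.333, 0.943, 0.001, 0.001]
force: [-0.1, -1.3, 3.8]
finger_gap: 0.175
gripper_force: 25.1
t 14.35 tcp [0.4475 0.2496 0.3037] grasp stand xy -0.0354 0.1638 z 0.2497 toolx [-0.778  0.629 -0.002] toolz [ 0.003  0.001 -1.   ] F [-0.1 -1.3  3.8] gap 0.175 q [ 0.29  0.38  1.71 -0.    1.05 -0.6 ]
```

```bash

python3 -m crank '[{"dp":[-0.0006,0.012,0],"delta_rot":[0,0,0.0159],"fingers":-1},{"dp":[-0.0006,0.012,0],"delta_rot":[0,0,0.0159],"fingers":-1},{"dp":[-0.0006,0.012,0],"delta_rot":[0,0,0.0159],"fingers":-1},{"dp":[-0.0006,0.012,0],"delta_rot":[0,0,0.0159],"fingers":-1},{"dp":[-0.0006,0.012,0],"delta_rot":[0,0,0.0159],"fingers":-1},{"dp":[-0.0006,0.012,0],"delta_rot":[0,0,0.0159],"fingers":-1},{"dp":[0,0,0],"delta_rot":[0,0,0],"fingers":-1}]'
python3 -c "from st import *;show(.123,(.5029,.0915))"
```

```text
t: 14.93
tcp_pos: [0.4766, 0.2688, 0.3038]
tool_rot: [0.596, 0.803, 0.001, 0.001]
force: [-0.2, -1.2, 2.8]
finger_gap: 0.174
gripper_force: 25.1
t 14.93 tcp [0.4766 0.2688 0.3038] grasp stand xy -0.0042 0.1792 z 0.2498 toolx [-0.288  0.957 -0.   ] toolz [ 0.002  0.    -1.   ] F [-0.2 -1.2  2.8] gap 0.174 q [ 0.31  0.42  1.63 -0.    1.09  0.02]
```

```bash

python3 -m crank '[{"dp":[-0.0006,0.012,0],"delta_rot":[0,0,0.0159],"fingers":-1},{"dp":[-0.0006,0.012,0],"delta_rot":[0,0,0.0159],"fingers":-1},{"dp":[0,0.006,0],"delta_rot":[0,0,0.008],"fingers":-1},{"dp":[0,0.004,0],"delta_rot":[0,0,0],"fingers":-1},{"dp":[0,0.004,0],"delta_rot":[0,0,0],"fingers":-1},{"dp":[0,0,0],"delta_rot":[0,0,0],"fingers":-1},{"dp":[0,0,0],"delta_rot":[0,0,0],"fingers":-1}]'
python3 -c "from st import *;show(.123,(.5029,.0915))"
```

```text
t: 15.52
tcp_pos: [0.4913, 0.2713, 0.3036]
tool_rot: [0.691, 0.723, -0.003, -0.002]
force: [-8.1, -0.2, 9.7]
finger_gap: 0.171
gripper_force: 25.7
t 15.52 tcp [0.4913 0.2713 0.3036] grasp stand xy 0.0102 0.1798 z 0.2496 toolx [-0.046  0.999 -0.   ] toolz [-0.007 -0.001 -1.   ] F [-8.1 -0.2  9.7] gap 0.171 q [0.3  0.44 1.59 0.   1.11 0.26]
```

```bash

python3 -m crank '[{"dp":[0,0.003,0],"delta_rot":[0,0,0],"fingers":-1},{"dp":[0,0.003,0],"delta_rot":[0,0,0],"fingers":-1},{"dp":[0,0,0],"delta_rot":[0,0,0],"fingers":-1}]'
```

```text
t: 15.77
tcp_pos: [0.492, 0.2714, 0.3034]
tool_rot: [0.691, 0.723, -0.005, -0.004]
force: [-13.7, -1.2, 14.0]
finger_gap: 0.169
gripper_force: 26.2
```

```bash

python3 -m crank '[{"dp":[0,-0.008,0],"delta_rot":[0,0,0],"fingers":-1},{"dp":[0,0,0],"delta_rot":[0,0,0],"fingers":-0.4},{"dp":[0,0,0],"delta_rot":[0,0,0],"fingers":-0.2},{"dp":[0,0,0],"delta_rot":[0,0,0],"fingers":-0.2},{"dp":[0,0,-0.05],"delta_rot":[0,0,0],"fingers":-0.2},{"dp":[0,0,-0.06],"delta_rot":[0,0,0],"fingers":-0.2},{"dp":[-0.08,0,-0.06],"delta_rot":[0,0,0],"fingers":-0.2},{"dp":[0,0,0],"delta_rot":[0,0,0],"fingers":-0.2},{"dp":[0,0,0],"delta_rot":[0,0,0],"fingers":-0.2}]'
python3 - <<'E'
from st import *
show(.123,(.5029,.0915))
m=manip.camera_model('wrist');p,d=manip.snapshot('wrist');W=cloud(d,m);cv2.imwrite('pics/w5.png',p[...,::-1])
k=(d>0)&(W[...,2]>.278)&(W[...,2]<.30)&(W[...,1]>.05)&(W[...,1]<.16)
P=W[k];print(k.sum(),P.min(0),P.max(0),np.polyfit(P[:,0],P[:,1],1))
h=cv2.cvtColor(p,cv2.COLOR_RGB2HSV)
k=(d>0)&(h[...,1]>90)&(W[...,2]>.236)&(W[...,2]<.258)&(W[...,1]>.2)&(W[...,1]<.33)
P=W[k];print('knob',k.sum(),P.mean(0) if len(P) else 0)
p,d=manip.snapshot('scene');cv2.imwrite('pics/s5.png',cv2.resize(p[180:330,200:370,::-1],None,fx=4,fy=4,interpolation=cv2.INTER_CUBIC))
E
```

```text
t: 16.52
tcp_pos: [0.4963, 0.2375, 0.3838]
tool_rot: [0.692, 0.722, 0.002, 0.001]
force: [-0.4, 0.9, -0.5]
finger_gap: 0.403
gripper_force: 0.0
t 16.52 tcp [0.4963 0.2375 0.3838] grasp stand xy 0.0115 0.1458 z 0.3298 toolx [-0.041  0.999  0.001] toolz [ 0.004  0.001 -1.   ] F [-0.4  0.9 -0.5] gap 0.403 q [0.24 0.34 1.52 0.   1.28 0.2 ]
410 [0.4134478  0.10931642 0.27815242] [0.59035268 0.13564788 0.2932106 ] [0.13522995 0.05470356]
knob 506 [0.49011427 0.27402089 0.24786993]
```

View pics/w5.png

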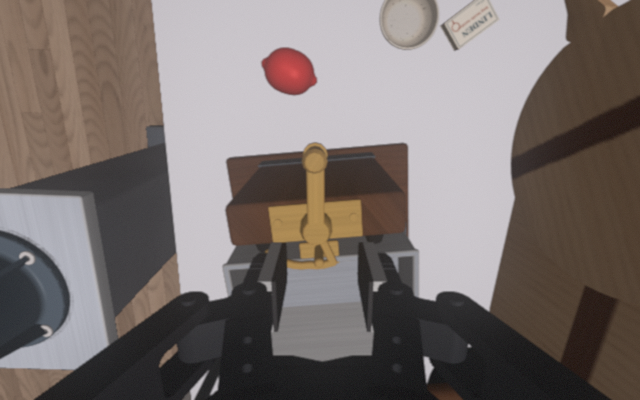

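View pics/s5.png

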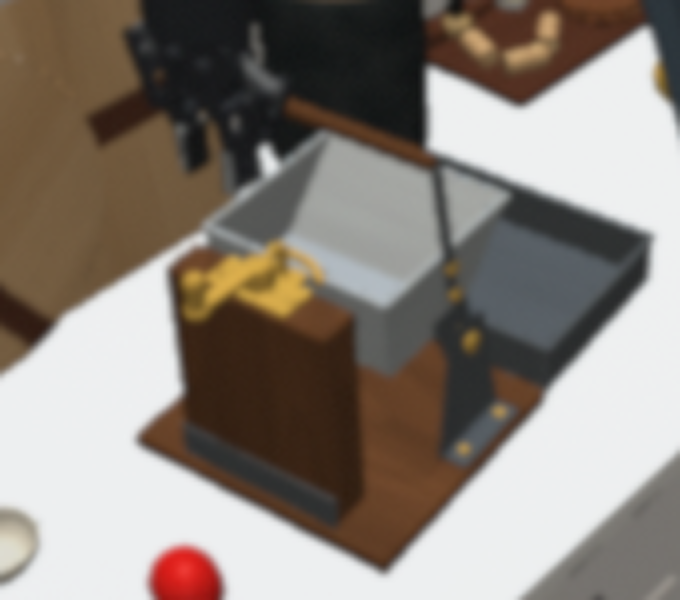

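```bash
python3 -c "
from station import manip
print(manip.sign_off())"
```

```text
the job is handed in; nothing more can be done
None
```

The job is handed in at about 16.5 s of the 64 s. Both lemons were last seen in the pan before the cam was locked, the empty skip was eased back upright in the grip, and the cam is closed on its stop with its jaw hooked on the skip's pin.

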